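Release the lino block from the carving clamp

TASK

The carved lino block is clamped on the carving bed. Lift the red spring clamp arm past its hold-open point so that it stands open by itself, then slide the block along the bed, without lifting it off, until it rests against the blue end stop, pushing it home gently. Leave the clamp standing open, the block against the stop, and the ink bottle, ink roller and paint tube where they are.

Things in the scene. Friction and masses are not known exactly. Their poses are not given: they have to be found in the camera images.
- clamp_bed: Fixed pale wooden carving bed. Origin on the table under its middle; x across it, away from the robot; y along it to the blue end stop; z up. 92 (x) by 226 (y), top 18 above the table. A dark rail on each long edge, 6.5 wide, 7 above the bed top, leaves a channel 79 wide. Clamp foot and steel cheeks behind the far rail: x 42 to 81, y -82 to -30, up to 58 above the table (all mm).
- open_end (a point): Middle of the bed's open end, at bed y = -113 mm, at the height of the bed top (18 mm above the table). No stop or rail across this end; free table beyond it.
- stop_face (a point): Middle of the end stop's face that the block is to meet, at bed y = +104 mm. The blue stop is 79 mm wide, 9 mm thick and stands 14 mm above the bed top; rigid.
- clamp_arm (a joint): Angle of the red clamp arm (rad): about 0 clamping the block, growing as its handle rises and swings away from the robot, 1.75 fully open at its stop. A spring pulls it shut below the hold-open point at about 1.05; beyond that it pulls it open and holds it there. Lifting at the handle takes about 8 N at first, less further up; from 1.25 it swings open by itself in under a second.
- clamp_hinge (a point): Hinge axis of the clamp arm, at bed x = +55, y = -56 mm, 48 mm above the table; the axis runs along the bed's y. Rising, the handle turns about it from the robot's side up and over to the far side.
- clamp_handle (a point): Mid-length of the handle: a round black rubber grip, 14 mm thick, 59 long, ending the straight red arm (18 wide, 7 thick) and in line with it, 95 from the hinge. Closed: at bed x = -35, 78 above the table, 44 clear above the block, rising to the robot at 0.32 rad; both sides free. The pad (22 across) presses the block at bed x = 0. Fully open: at bed x = +100, 131 above the table.
- block_centre (a point): Centre of the carved brown lino block, 75 (its x) by 100 (its y) by 9 mm thick, about 0.11 kg, flat on the bed between the rails, its long side along the bed; its top is 27 mm above the table. It starts at bed y = -62 to -46 mm, its end face 1 to 17 mm inside the bed's open end.
- seat (a point): Where block_centre is when the block lies on the bed against the end stop: bed x = 0, y = +54 mm, 22.5 mm above the table. Axes as the bed's. Fixed to the bed.
- ink_bottle_centre (a point): Centre of a black ink bottle with a white cap, 43 mm across, 92 mm tall, standing on the table. Bystander.
- brayer_centre (a point): Centre of an ink roller with a wooden handle, 78 by 147 mm, 31 mm tall, lying on the table; its own y runs along the handle. Bystander.
- tube_green_centre (a point): Centre of a white paint tube with a green label, 35 by 108 mm, 28 mm tall, lying on the table; its own y runs along the tube. Bystander.

How it is judged:
By the outcome, as a careful person would: the job done as asked, in the order asked, and still so for the second after the job is handed in, with the robot touching nothing.
It also fails if it takes over 45 s, if anything falls off the work surface, if the arm or the gripper's body presses on something with over 40 N, if the wrist force passes 120 N, or if a joint passes its speed limit or range.

ROBOT

A 6-joint arm with a two-finger parallel gripper is mounted at the origin on the work surface; the furniture and walls round the work are solid. World frame = base frame: x ahead of the robot, y to its left, z up, the work surface at z = 0. Lengths are in m, angles in rad, forces in N, time in s.
With the tool pointing down it reaches from about 0.35 to 0.775 m from the base axis. Payload 7.3 kg.
Tool frame: the origin (TCP) lies at the centre of the arm's flange, where the gripper is bolted on; the fingertips stand 178 mm ahead of it and the grasp point (between the pads) lies 159 mm ahead of it; z points along the fingers, y is the line along which they close (so a half turn about z gives the same grasp; the last joint's range is limited). The gripper opens to 92 mm and grips with 3 to 60 N. Pads are 19 mm wide; open, the fingers measure 130 mm over their backs; the gripper's body (75 mm by 190 mm) begins 47 mm behind the grasp point.
Start: joints at [1.12, 0.342, 1.524, -0, 1.275, -0.146], TCP at [0.158, 0.501, 0.405] pointing down, gripper open.
Joint ranges: [-2.53, 2.53], [-0.77, 2.02], [0.04, 2.7], [-1, 4.14], [0.28, 2.66], [-3.11, 3.11]. Speed limits (rad/s): [2.57, 2.57, 3.14, 3.14, 3.14, 3.14].

INTERFACE

Orientations are given as [roll, pitch, yaw] about the fixed x, y, z axes, in that order (R = Rz(yaw) Ry(pitch) Rx(roll)).
In Python, from cell import telemetry, vision, ticket gives the robot as it stands.
- The arm moves only by the shell command python3 -m crank 'ROWS' [FORCE]. ROWS is JSON, a list of rows, each a list of 5 numbers: the gripper command: -1 is shut, 1 is fully open, values between are in proportion, then the shift along the tool's x, y, z in mm, then the turn about the tool's z in rad. In form: [[fingers, dx, dy, dz, roll], ...]. A call has 1 to 12 rows; each row is the pose to reach, as a shift and turn from the pose commanded when the call began, along the tool's axes at that moment; what a row does not reach only later rows make up. A row lasts 1/12 s, in which the tool goes at most 41.7 mm and 7.16 degrees, less where a joint would pass 70% of its speed; a pose out of reach is approached as far as the arm can. A call with a gripper value outside its range is refused whole. The fingers move at their own pace and stop on an object; FORCE is the grip in N (left out, the last holds). Time passes only in rows, so rows that repeat a pose let the fingers close. It gives the time, the measured TCP pose, the force, the opening and the grip force at its end, in the units of the state.
- telemetry.observe(): the state, without advancing time (a new reading comes with each control period).
- vision.read_camera(name): name is "side" or "top" or "wrist"; returns (picture, depth): 480x640x3 uint8, red, green, blue; 480x640 float32, m along the optical axis (not along the pixel's ray), 0 where there is no reading.
- vision.get_calibration(name): a dict with "camera_matrix" (3x3 intrinsics, pixels), "rvec" (rotation vector, rad) and "tvec" (3), from world to camera coordinates, as OpenCV has them. Camera axes: x right, y down, z forward; pixel columns grow to the right and rows downward; lengths in m; the calibration is good to about 2 mm. A picture is of the moment at which its call begins: read the wrist's pose just before it. get_calibration takes no time and is no camera call; for the wrist camera it gives the pose at the moment of the call.
- ticket.hand_in(): hands the job in; it is judged then, once.
The state is a dict: "time": time; "qpos": joint angles; "qvel": joint speeds; "joint_efforts": joint torques, N m; "tool_pos": TCP position; "tool_rot": TCP orientation; "contact_force": force on the tool from outside, world axes, zero at the start; "torque": the same for the moment, N m; "opening": finger opening in m; "grip_force": force on a finger pad.
Only numpy, scipy, OpenCV 4.12 (cv2) and the standard library are available. Lean on these libraries where they do the work, as an engineer would, in place of code of your own. Each camera call takes 0.05 s, during which the arm holds its last target. There are 200 camera calls.

## Working session

There is one attempt and no reset: what is moved stays moved. The work goes in short steps, Python scripts to look and compute and a shell command to move; the robot and the scene stay as the last step left them, time stands still between calls to the robot, and variables do not carry over. Pictures are saved under pics/ and viewed, at most 15 in all, crops included, and the job is handed in when it is done.

```bash
mkdir -p pics; python3 - <<'E'
from cell import telemetry, vision
import cv2,numpy as np
for n in("top","side"):
    p,d=vision.read_camera(n); cv2.imwrite(f"pics/{n}1.png",p[:,:,::-1]); np.save(f"{n}_d.npy",d)
    c=vision.get_calibration(n); print(n,{k:np.round(v,3).tolist() for k,v in c.items()})
print(telemetry.observe())
E
```

```text
top {'camera_matrix': [[491.869, 0.0, 319.597], [0.0, 491.869, 239.548], [0.0, 0.0, 1.0]], 'rvec': [2.067, -2.161, 0.236], 'tvec': [-0.16, 0.394, 0.831]}
side {'camera_matrix': [[549.998, 0.0, 330.031], [0.0, 549.998, 235.043], [0.0, 0.0, 1.0]], 'rvec': [1.883, -0.458, 0.335], 'tvec': [-0.424, 0.088, 0.858]}
{'time': 0.1, 'qpos': array([ 1.11996551e+00,  3.42641025e-01,  1.52491225e+00, -2.16893390e-05,
        1.27539521e+00, -1.46001282e-01]), 'qvel': array([ 1.65425215e-03, -3.92365411e-03, -2.41168560e-03, -1.84243214e-05,
       -8.31381127e-04,  2.13441913e-05]), 'joint_efforts': array([ 2.62125206e-03, -4.32011998e+01, -2.44695622e+01,  7.21560745e-02,
        5.26500132e-02, -6.22487005e-05]), 'tool_pos': array([0.15749822, 0.50069357, 0.40412376]), 'tool_rot': array([-3.14024823e+00, -1.76730002e-04,  2.83676933e+00]), 'contact_force': array([-0.7268614 , -0.0224035 , -0.30536278]), 'torque': array([0.02941002, 0.0325022 , 0.00415327]), 'grip_force': 0.0, 'opening': 0.09180745328214407}
```

View pics/top1.png

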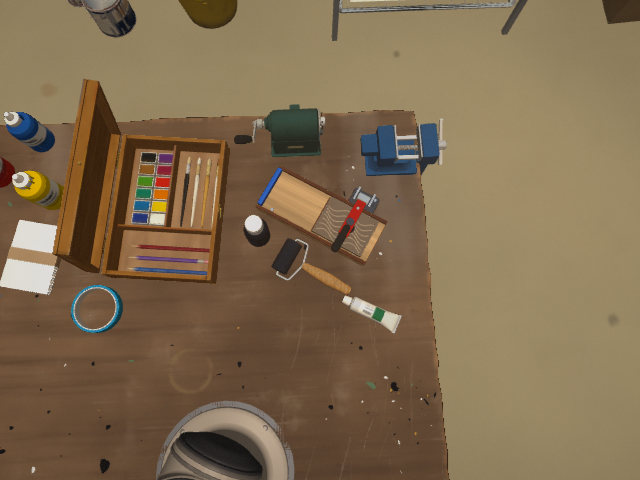

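View pics/side1.png

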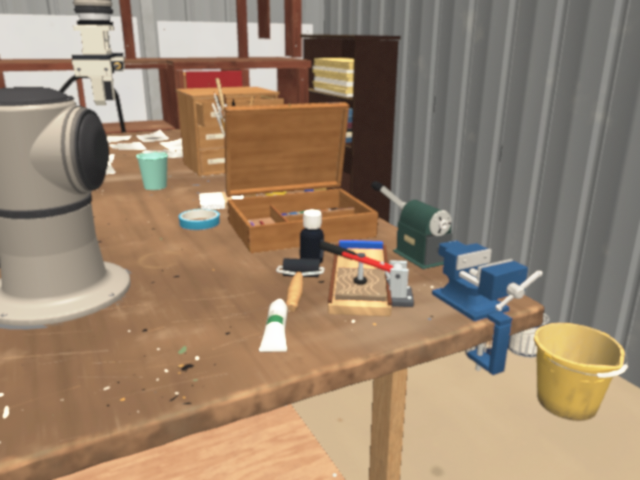

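The top view shows the bed from the blue stop (270,187) to the open end (378,240), with the clamp handle near (343,237), bottle (256,230), roller (310,268) and tube (372,312). I'll enlarge it for the bed corners.

```bash
python3 - <<'E'
import cv2
p=cv2.imread("pics/top1.png")[155:275,240:400]
cv2.imwrite("pics/crop1.png",cv2.resize(p,None,fx=5,fy=5,interpolation=cv2.INTER_CUBIC))
E
```

```text
(no output)
```

View pics/crop1.png

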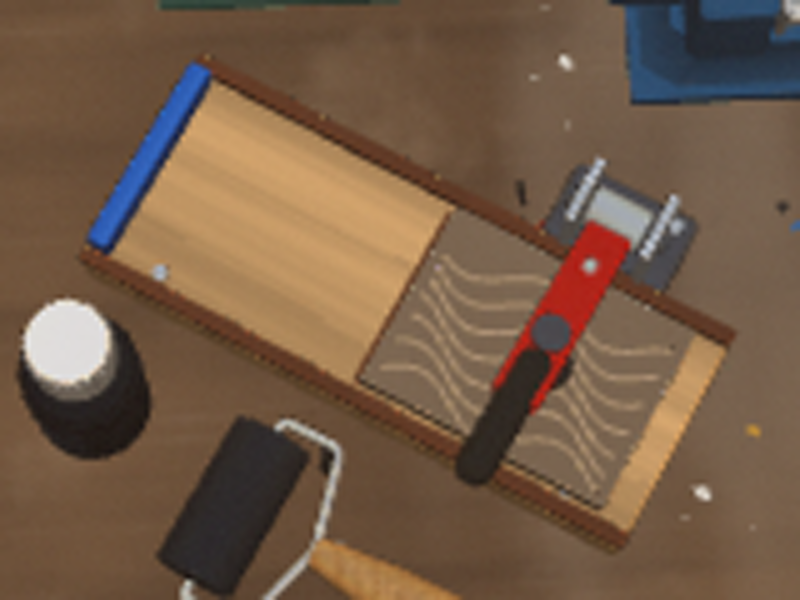

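The crop shows rail-top corners at about (203,57), (735,333), (622,548), (82,252) and the block's front edge from (453,210) to (358,380), in crop pixels.

```bash
cat > h.py <<'E'
import cv2,numpy as np
from cell import vision
def ray(name,uv,z):
    c=vision.get_calibration(name);K=np.array(c["camera_matrix"]);R=cv2.Rodrigues(np.array(c["rvec"],float))[0];t=np.array(c["tvec"]).ravel()
    o=-R.T@t; uv=np.atleast_2d(uv).astype(float); d=(np.c_[uv,np.ones(len(uv))]@np.linalg.inv(K).T)@R
    return o+d*((np.array(z)-o[2])/d[:,2])[:,None]
def proj(name,P):
    c=vision.get_calibration(name);return cv2.projectPoints(np.atleast_2d(P).astype(float),np.array(c["rvec"],float),np.array(c["tvec"],float),np.array(c["camera_matrix"]),None)[0][:,0]
E
python3 - <<'E'
from h import *
from scipy.optimize import least_squares
C=lambda a:(np.array(a)+.5)/5-.5+[240,155]
px=C([(203,57),(735,333),(622,548),(82,252)])
W=ray("top",px,[.025]*4)
L=np.array([(46,113),(46,-113),(-46,-113),(-46,113)])/1e3
f=lambda p:(L@np.array([[np.cos(p[2]),np.sin(p[2])],[-np.sin(p[2]),np.cos(p[2])]])+p[:2]-W[:,:2]).ravel()
s=least_squares(f,[.45,-.1,-.5]);p=s.x;print("bed",p,"res",s.fun*1e3)
R=np.array([[np.cos(p[2]),-np.sin(p[2])],[np.sin(p[2]),np.cos(p[2])]])
to=lambda W:((W[:,:2]-p[:2])@R)*1e3
B=ray("top",C([(453,210),(358,380),(695,340),(605,505)]),[.027]*4);print("block edges bed",to(B))
for n,x,y,z in[("handle",-35,-56,78),("hinge",55,-56,48),("open",100,-56,131),("seat",0,54,22.5),("openend",0,-113,18)]:
    w=R@[x/1e3,y/1e3]+p[:2];print(n,w, "img",(proj("top",[*w,z/1e3])+.5-[240,155])*5)
O=ray("top",C([(70,340)]),[.092]);print("bottle",O,to(O))
O=ray("top",C([(245,420),(305,455),(160,550),(340,450),(340,545),(290,425)]),[.025]*6);print("brayer",to(O))
O=ray("top",[(343,300),(400,328),(352,293),(378,305)],[.02]*4);print("tube",to(O))
O=ray("top",[(295,156),(362,174),(320,155)],[.02,.03,.02]);print("vise/grinder",to(O))
E
```

```text
bed [ 0.43891818 -0.1825255  -0.54853461] res [ 2.86942841e+00  8.27217881e-02 -5.56269310e-02 -1.58213238e+00
 -9.99237426e-01  2.49410182e-03 -1.81456406e+00  1.49691649e+00]
block edges bed [[  35.90889093    0.77419939]
 [ -37.24494073    0.17941345]
 [  35.23640073 -100.04275134]
 [ -34.6457918   -99.84046761]]
handle [ 0.37985255 -0.21205941] img [[504.33339894 418.44767654]]
hinge [ 0.45664861 -0.25898877] img [[619.22846727 221.99750066]]
open [ 0.49504664 -0.28245346] img [[706.20068431  34.09476989]]
seat [ 0.4670758  -0.13644787] img [[280.2450684  228.78747416]]
openend [ 0.37999575 -0.27894722] img [[679.552394   445.21541188]]
bottle [[ 0.41005641 -0.06672819  0.092     ]] [[-85.00848893  83.7590319 ]]
brayer [[ -69.65552576   29.03177496]
 [ -70.42866558    3.67386873]
 [-125.80183257   32.13457273]
 [ -62.70587373   -6.49545231]
 [ -93.06559167  -23.41827008]
 [ -63.38845085   13.85474841]]
tube [[-119.1610894  -109.81289313]
 [-113.97019139 -220.68752271]
 [-100.4755143  -117.9697013 ]
 [ -96.97363175 -168.34012526]]
vise/grinder [[ 75.93558142  98.15191859]
 [102.00048189 -30.32008642]
 [100.59343081  57.77757833]]
```

```bash
cat >> h.py <<'E'
from scipy.spatial.transform import Rotation as Ro
from cell import telemetry
BED=np.array([.43892,-.18253]);YAW=-.54853
def bed(x,y,z):  # mm -> world m
    c,s=np.cos(YAW),np.sin(YAW);return np.array([BED[0]+(c*x-s*y)/1e3,BED[1]+(s*x+c*y)/1e3,z/1e3])
def go(*Ts,yaw=np.pi+YAW):
    s=telemetry.observe();R=Ro.from_euler("xyz",s["tool_rot"])
    for T in Ts: print("shift",np.round(R.inv().apply(np.array(T)-s["tool_pos"])*1e3,1),"roll",round(-(yaw-s["tool_rot"][2]),3))
E
python3 - <<'E'
from h import *
d=np.load("top_d.npy");c=vision.get_calibration("top");K=c["camera_matrix"];R=cv2.Rodrigues(np.array(c["rvec"],float))[0]
v,u=np.mgrid[:480,:640];P=np.stack([(u-K[0][2])/K[0][0]*d,(v-K[1][2])/K[1][1]*d,d],-1)-np.array(c["tvec"]).ravel()
P=(P@R)[d>0]
for y in np.arange(-.35,.6,.1):
    m=(P[:,0]>.1)&(P[:,0]<.75)&(abs(P[:,1]-y)<.05)
    if m.any(): q=P[m];print(round(y,2),q[q[:,2].argmax()])
go([.36,.25,.44],[.43,0,.42],bed(-35,-56,340))
E
```

```text
-0.35 [ 0.52579693 -0.36088765  0.08760624]
-0.25 [ 0.36351962 -0.2014745   0.09398607]
-0.15 [ 0.58989448 -0.16754994  0.10483548]
-0.05 [ 0.10023902 -0.01016973  0.23968677]
0.05 [0.10014306 0.01093036 0.24035363]
0.15 [0.46498522 0.1553911  0.25058777]
0.25 [0.34172652 0.20153313 0.16908027]
0.35 [0.49538608 0.32290895 0.1267507 ]
0.45 [0.56303364 0.40091167 0.04270747]
shift [-268.4 -178.4  -35.7] roll 0.244
shift [-410.2 -395.8  -15.4] roll 0.244
shift [-426.  -613.1   64.9] roll 0.244
```

```bash
python3 -m crank '[[1,0,0,-100,0],[1,0,0,-100,0],[1,0,0,-100,0],[1,-268,-178,-100,0.1],[1,-268,-178,-100,0.2],[1,-268,-178,-100,0.244],[1,-268,-178,-100,0.244],[1,-268,-178,-100,0.244],[1,-268,-178,-100,0.244],[1,-268,-178,-100,0.244],[1,-268,-178,-100,0.244],[1,-268,-178,-100,0.244]]'
python3 -c "
from h import *
go([.43,0,.5],bed(-35,-56,350))"
```

```text
time: 1.1
tool_pos: [0.3625, 0.2471, 0.5043]
tool_rot: [-3.14, 0.001, 2.587]
contact_force: [0.8, 0.5, -0.9]
opening: 0.0917
grip_force: 0.0
shift [-187.5 -174.5    4.8] roll -0.006
shift [-256.2 -381.   155.2] roll -0.006
```

```bash
python3 -m crank '[[1,-187,-174,0,0],[1,-187,-174,0,0],[1,-187,-174,0,0],[1,-187,-174,0,0],[1,-187,-174,0,0],[1,-187,-174,0,0],[1,-187,-174,0,0],[1,-256,-381,100,0],[1,-256,-381,140,0],[1,-256,-381,140,0],[1,-256,-381,140,0],[1,-256,-381,140,0]]' && python3 -m crank '[[1,0,-55,15,0],[1,0,-55,15,0],[1,0,-55,15,0],[1,0,-55,15,0]]'
python3 - <<'E'
from h import *
go(bed(-35,-56,340))
p,d=vision.read_camera("wrist"); cv2.imwrite("pics/w1.png",p[:,:,::-1])
print(proj("wrist",[bed(-35,-56,78),bed(-7.7,-56,69),bed(-63,-56,87.5),bed(55,-56,48),bed(-39.5,-113,18),bed(39.5,-113,18),bed(0,0,27)]).round())
E
```

```text
time: 2.1
tool_pos: [0.3883, -0.1672, 0.3926]
tool_rot: [3.141, 0.0, 2.593]
contact_force: [1.6, -0.6, 0.0]
opening: 0.0918
grip_force: 0.0
time: 2.43
tool_pos: [0.3603, -0.2135, 0.3783]
tool_rot: [3.141, -0.001, 2.591]
contact_force: [1.0, 0.5, -0.3]
opening: 0.0919
grip_force: 0.0
shift [-16.   11.4  38.3] roll -0.002
[[335. 250.]
 [334. 281.]
 [335. 214.]
 [333. 343.]
 [265. 224.]
 [268. 310.]
 [398. 272.]]
```

View pics/w1.png

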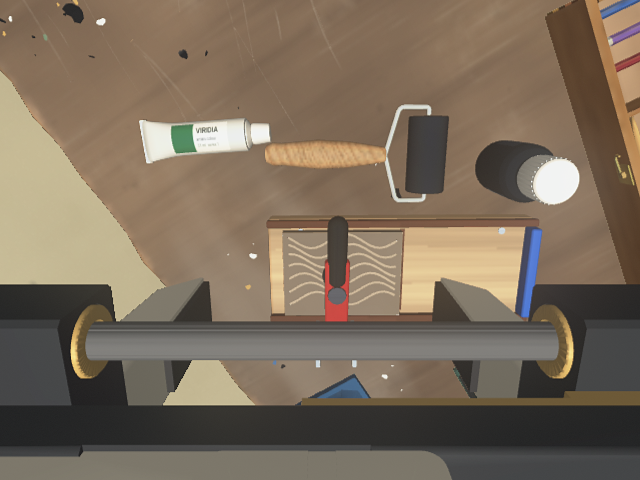

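The wrist view shows the handle from (338,217) to (338,285), about 3 px off the prediction, or roughly 2 mm towards the stop. The fingers have clear space on both sides.

```bash
python3 -m crank '[[1,-17,13,30,0],[1,-17,13,60,0],[1,-17,13,90,0],[1,-17,13,120,0],[1,-17,13,140,0],[1,-17,13,140,0],[1,-17,13,140,0]]'
python3 -m crank '[[-1,0,0,0,0],[-1,0,0,0,0],[-1,0,0,0,0],[-1,0,0,0,0],[-1,0,0,0,0],[-1,0,0,0,0],[-1,0,0,0,0],[-1,0,0,0,0],[-1,0,0,0,0],[-1,0,0,0,0]]' 20
python3 - <<'E'
from h import *
BED+=bed(1,2,0)[:2]-bed(0,0,0)[:2]
print(telemetry.observe())
T=[]
for th in np.arange(0,1.25,.1):
    a=.32+th;T.append(bed(55-95*np.cos(a),-56,48+95*np.sin(a)+159))
go(*T)
p,d=vision.read_camera("side"); cv2.imwrite("pics/s2.png",cv2.resize(p[180:330,250:450,::-1],None,fx=4,fy=4))
E
```

```text
time: 3.07
tool_pos: [0.3823, -0.2102, 0.2387]
tool_rot: [3.141, -0.001, 2.595]
contact_force: [-0.4, 0.6, 0.2]
opening: 0.092
grip_force: 0.0
time: 3.9
tool_pos: [0.3816, -0.2113, 0.2386]
tool_rot: [3.141, -0.0, 2.593]
contact_force: [0.2, -0.2, -0.6]
opening: 0.0298
grip_force: 0.0
{'time': 3.9, 'qpos': array([-6.81848113e-01,  4.12220116e-01,  1.97319079e+00,  1.61433195e-04,
        7.56300525e-01, -1.70383163e+00]), 'qvel': array([-3.59796486e-04, -8.70101088e-04, -8.25244017e-04, -1.21596599e-03,
       -1.10412231e-03, -5.56302002e-05]), 'joint_efforts': array([-2.57216008e-03, -3.81314635e+01, -1.58055031e+01, -3.21808853e-02,
        7.74807832e-02,  2.61158984e-04]), 'tool_pos': array([ 0.38156864, -0.2113062 ,  0.23856626]), 'tool_rot': array([ 3.14146711e+00, -1.03042019e-04,  2.59266242e+00]), 'contact_force': array([ 0.21393026, -0.22939629, -0.57183931]), 'torque': array([-0.04970356, -0.05765814,  0.02377495]), 'grip_force': 0.0, 'opening': 0.029799824695234463}
shift [0.2 0.5 1.7] roll -0.0
shift [-3.2  0.5 -7.2] roll -0.0
shift [ -7.5   0.5 -15.6] roll -0.0
shift [-12.6   0.5 -23.6] roll -0.0
shift [-18.5   0.5 -31.1] roll -0.0
shift [-25.1   0.5 -37.9] roll -0.0
shift [-32.4   0.5 -44. ] roll -0.0
shift [-40.2   0.5 -49.4] roll -0.0
shift [-48.5   0.5 -53.9] roll -0.0
shift [-57.3   0.5 -57.7] roll -0.0
shift [-66.3   0.5 -60.5] roll -0.0
shift [-75.7   0.5 -62.4] roll -0.0
shift [-85.1   0.5 -63.3] roll -0.0
```

View pics/s2.png

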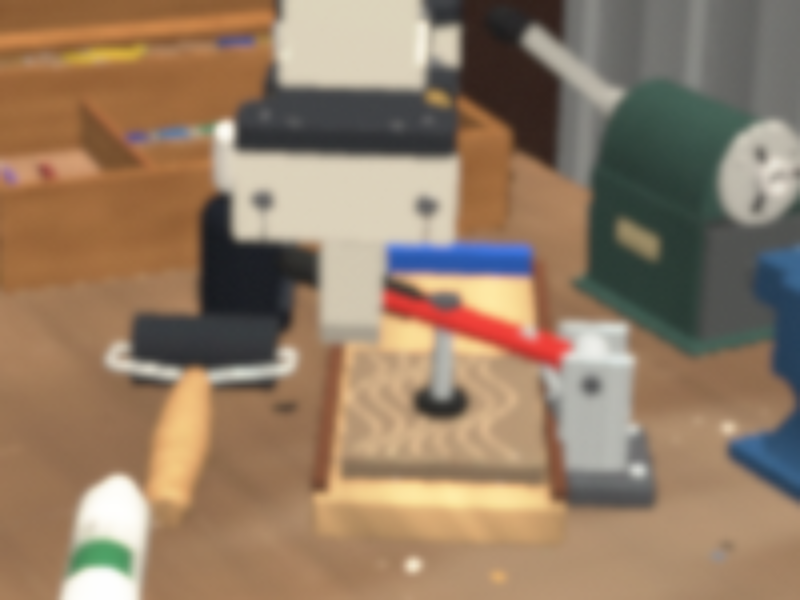

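The side crop shows the finger across the grip at about (350,280), still closing. I'll finish closing.

```bash
python3 -m crank '[[-1,0,0,0,0],[-1,0,0,0,0],[-1,0,0,0,0],[-1,0,0,0,0],[-1,0,0,0,0],[-1,0,0,0,0]]' 22
```

```text
time: 4.45
tool_pos: [0.3811, -0.2122, 0.2386]
tool_rot: [-3.14, -0.0, 2.593]
contact_force: [-5.7, -7.7, -0.2]
opening: 0.0166
grip_force: 22.0
```

```bash
python3 -m crank '[[-1,-1,-1,-4,0],[-1,-3,-1,-9,0],[-1,-5,-1,-13,0],[-1,-7.5,-1,-17.5,0],[-1,-10,-1,-21.5,0],[-1,-12.5,-1,-25.5,0],[-1,-15.5,-1,-29.5,0],[-1,-18.5,-1,-33,0],[-1,-22,-1,-36.5,0],[-1,-25,-1,-39.5,0],[-1,-25,-1,-39.5,0]]'
python3 - <<'E'
from h import *
BED+=bed(1,2,0)[:2]-bed(0,0,0)[:2]
T=[]
for th in np.arange(.6,1.45,.1):
    a=.32+th;T.append(bed(55-95*np.cos(a),-56,48+95*np.sin(a)+159))
go(*T)
p,d=vision.read_camera("side"); cv2.imwrite("pics/s3.png",cv2.resize(p[180:330,250:450,::-1],None,fx=4,fy=4))
E
```

```text
time: 5.37
tool_pos: [0.4024, -0.2256, 0.2777]
tool_rot: [-3.141, -0.001, 2.593]
contact_force: [-1.2, -5.6, -10.7]
opening: 0.016
grip_force: 22.0
shift [-7.2  1.8 -4.9] roll -0.0
shift [-15.    1.8 -10.3] roll -0.0
shift [-23.3   1.8 -14.9] roll -0.0
shift [-32.1   1.8 -18.6] roll -0.0
shift [-41.1   1.8 -21.4] roll -0.0
shift [-50.4   1.8 -23.3] roll -0.0
shift [-59.9   1.8 -24.3] roll -0.0
shift [-69.4   1.8 -24.3] roll -0.0
shift [-78.8   1.8 -23.4] roll -0.0
```

View pics/s3.png

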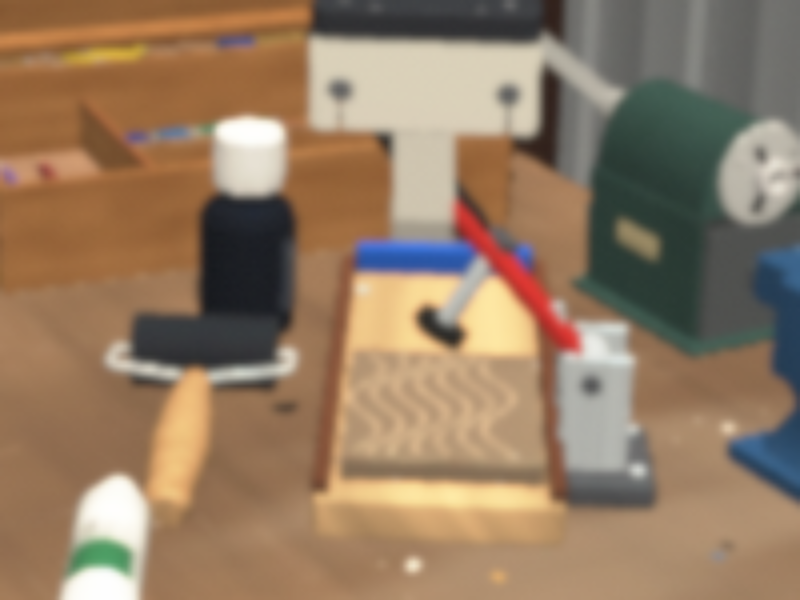

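The arm has lifted about halfway, the grip is held and the block has not moved. I'll continue along the arc past 1.25.

```bash
python3 -m crank '[[-1,-4,-0.5,-2.5,0],[-1,-8,-0.5,-5.5,0],[-1,-13,-0.5,-9,0],[-1,-18,-0.5,-12,0],[-1,-23,-0.5,-15,0],[-1,-29,-0.5,-17.5,0],[-1,-35,-0.5,-20,0],[-1,-41,-0.5,-22,0],[-1,-48,-0.5,-23.5,0],[-1,-55,-0.5,-24.5,0],[-1,-62,-0.5,-25,0],[-1,-68,-0.5,-25,0]]'
python3 -m crank '[[-0.3,0,0,0,0],[-0.3,0,0,0,0],[-0.3,0,0,0,0],[-0.3,0,0,0,0],[-0.3,0,0,0,0],[-0.3,0,0,0,0],[-0.3,0,0,0,0],[-0.3,0,0,0,0]]'
python3 - <<'E'
from h import *
p,d=vision.read_camera("side"); cv2.imwrite("pics/s4.png",cv2.resize(p[130:330,250:450,::-1],None,fx=3,fy=3))
E
```

```text
time: 6.42
tool_pos: [0.4603, -0.261, 0.3019]
tool_rot: [3.141, -0.004, 2.593]
contact_force: [-2.2, -1.3, -24.7]
opening: 0.0164
grip_force: 22.0
time: 7.08
tool_pos: [0.4601, -0.261, 0.3034]
tool_rot: [3.142, 0.001, 2.593]
contact_force: [0.5, -0.5, 0.8]
opening: 0.0324
grip_force: 0.0
```

View pics/s4.png

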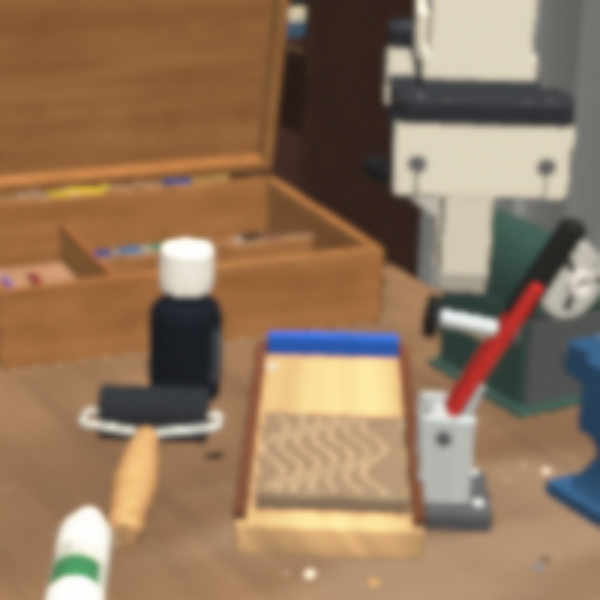

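The clamp stands open by itself and the fingers are clear. I'll retreat upward, shut the fingers, and move behind the block at the open end.

```bash
python3 -m crank '[[-0.3,0,0,-40,0],[-1,0,0,-75,0],[-1,0,0,-75,0],[-1,0,0,-75,0]]'
python3 - <<'E'
from h import *
BED+=bed(1,2,0)[:2]-bed(0,0,0)[:2]
go(bed(-10,-135,370),bed(-10,-135,201))
E
```

```text
time: 7.47
tool_pos: [0.4604, -0.2612, 0.3801]
tool_rot: [-3.141, 0.005, 2.593]
contact_force: [-0.1, 0.7, -0.5]
opening: 0.0166
grip_force: 0.0
shift [ 68.4 -77.    9.8] roll -0.0
shift [ 69.2 -77.  178.8] roll -0.0
```

```bash
python3 -m crank '[[-1,68,-77,0,0],[-1,68,-77,0,0],[-1,68,-77,0,0],[-1,68,-77,30,0],[-1,69,-77,60,0],[-1,69,-77,90,0],[-1,69,-77,120,0],[-1,69,-77,145,0],[-1,69,-77,165,0],[-1,69,-77,177,0],[-1,69,-77,179,0],[-1,69,-77,179,0]]'
python3 - <<'E'
from h import *
BED+=bed(1,2,0)[:2]-bed(0,0,0)[:2]
print(telemetry.observe()["tool_pos"])
go(bed(-10,-135,200),bed(-10,-120,200),bed(-10,-15,200))
p,d=vision.read_camera("side"); cv2.imwrite("pics/s5.png",cv2.resize(p[180:330,250:450,::-1],None,fx=4,fy=4))
E
```

```text
time: 8.47
tool_pos: [0.3606, -0.2903, 0.1978]
tool_rot: [3.14, -0.004, 2.593]
contact_force: [-0.2, 0.5, -0.0]
opening: 0.0002
grip_force: 0.0
[ 0.36063693 -0.29027389  0.19776645]
shift [-1.6 -0.2 -2.2] roll -0.0
shift [-1.6 14.8 -2.2] roll -0.0
shift [ -1.6 119.8  -2.1] roll -0.0
```

View pics/s5.png

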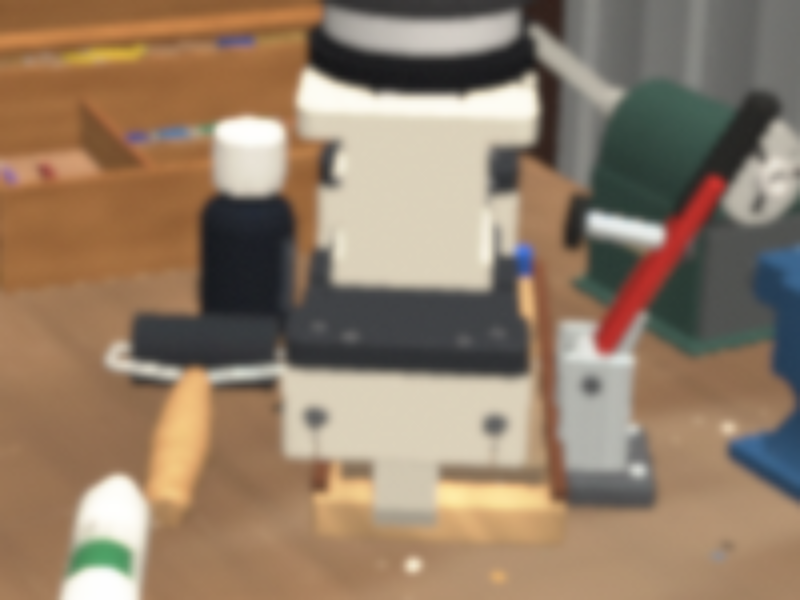

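The side crop shows the finger behind the block at the open end (405,500). The open clamp pad at (575,220) is clear of the gripper. I'll push slowly and watch the force.

```bash
python3 -m crank '[[-1,0,4,-1.5,0],[-1,0,8,-1.5,0],[-1,0,12,-1.5,0],[-1,0,15,-1.5,0],[-1,0,18,-1.5,0],[-1,0,21,-1.5,0],[-1,0,24,-1.5,0],[-1,0,28,-1.5,0],[-1,0,32,-1.5,0],[-1,0,36,-1.5,0],[-1,0,40,-1.5,0],[-1,0,44,-1.5,0]]' && python3 -m crank '[[-1,0,4,0,0],[-1,0,8,0,0],[-1,0,12,0,0],[-1,0,16,0,0],[-1,0,20,0,0],[-1,0,24,0,0],[-1,0,28,0,0],[-1,0,32,0,0],[-1,0,36,0,0],[-1,0,40,0,0],[-1,0,44,0,0]]'
python3 - <<'E'
from h import *
BED+=bed(1,2,0)[:2]-bed(0,0,0)[:2]
go(bed(-10,-15,200))
p,d=vision.read_camera("side"); cv2.imwrite("pics/s6.png",cv2.resize(p[180:330,250:450,::-1],None,fx=4,fy=4))
E
```

```text
time: 9.52
tool_pos: [0.3843, -0.2529, 0.2006]
tool_rot: [-3.142, 0.0, 2.593]
contact_force: [-0.2, -0.5, 1.2]
opening: 0.0004
grip_force: 0.8
time: 10.43
tool_pos: [0.4072, -0.2154, 0.2006]
tool_rot: [3.142, -0.0, 2.593]
contact_force: [-1.2, -1.6, 0.9]
opening: 0.0007
grip_force: 0.9
shift [-0.9 31.5  0.6] roll -0.0
```

View pics/s6.png

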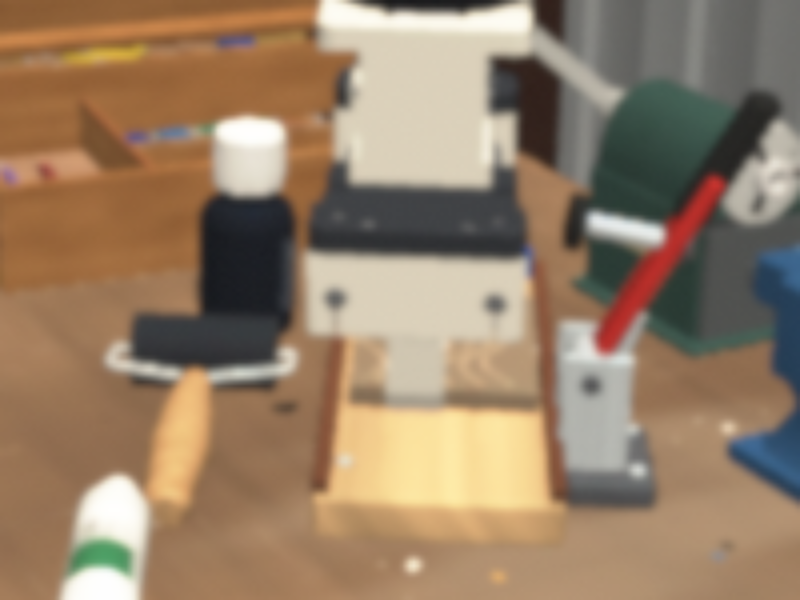

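The block is sliding ahead of the finger, with its end face at about y=395 px, and the force is about 2 N. I'll continue more slowly.

```bash
python3 -m crank '[[-1,0,3,0,0],[-1,0,6,0,0],[-1,0,9,0,0],[-1,0,12,0,0],[-1,0,14,0,0],[-1,0,16,0,0],[-1,0,18,0,0],[-1,0,20,0,0],[-1,0,22,0,0],[-1,0,23,0,0],[-1,0,24,0,0],[-1,0,25,0,0]]' && python3 -m crank '[[-1,0,0.7,0,0],[-1,0,1.4,0,0],[-1,0,2,0,0],[-1,0,2.5,0,0],[-1,0,3,0,0],[-1,0,3,0,0]]'
```

```text
time: 11.48
tool_pos: [0.4201, -0.1943, 0.2006]
tool_rot: [3.142, -0.0, 2.593]
contact_force: [-0.7, -0.8, 0.9]
opening: 0.0005
grip_force: 0.8
time: 11.98
tool_pos: [0.4217, -0.1918, 0.2006]
tool_rot: [3.141, 0.0, 2.593]
contact_force: [0.5, 0.1, 0.8]
opening: 0.0008
grip_force: 0.7
```

```bash
python3 - <<'E'
from h import *
BED+=bed(1,2,0)[:2]-bed(0,0,0)[:2]
go(bed(-10,-15,200))
p,d=vision.read_camera("top"); cv2.imwrite("pics/t7.png",cv2.resize(p[155:275,240:400,::-1],None,fx=5,fy=5))
E
```

```text
shift [-0.9  3.9  0.6] roll -0.0
```

View pics/t7.png

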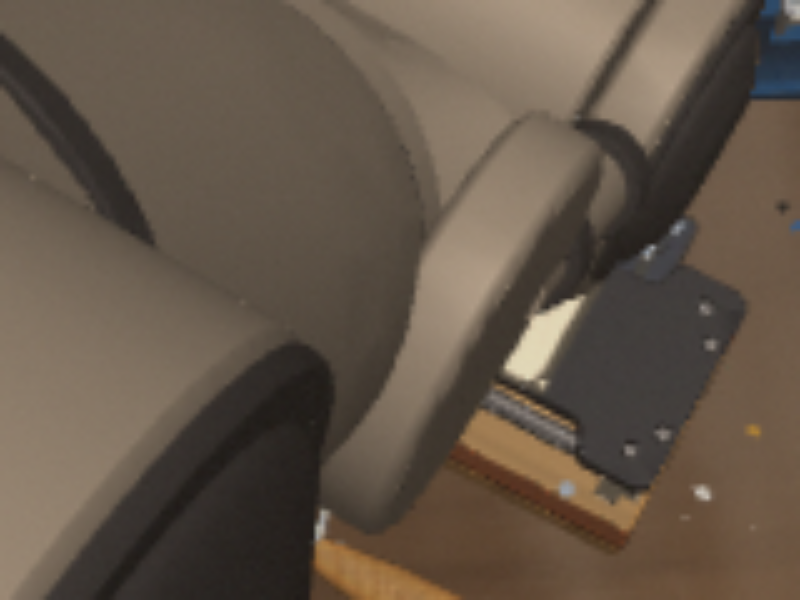

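The arm hides the block in this view, so I'll creep forward on force feedback.

```bash
python3 -m crank '[[-1,0,0.5,0,0],[-1,0,1,0,0],[-1,0,1.5,0,0],[-1,0,2,0,0],[-1,0,2.5,0,0],[-1,0,3,0,0],[-1,0,3,0,0]]'; python3 -m crank '[[-1,0,0.5,0,0],[-1,0,1,0,0],[-1,0,1.5,0,0],[-1,0,2,0,0],[-1,0,2,0,0]]'
```

```text
time: 12.62
tool_pos: [0.4232, -0.1892, 0.2006]
tool_rot: [3.141, -0.0, 2.593]
contact_force: [-0.6, -0.1, 1.3]
opening: 0.0003
grip_force: 0.7
time: 13.03
tool_pos: [0.4243, -0.1875, 0.2006]
tool_rot: [3.141, 0.0, 2.593]
contact_force: [-0.7, -0.9, 0.4]
opening: 0.0003
grip_force: 0.7
```

```bash
for i in 1; do python3 -m crank '[[-1,0,0.5,0,0],[-1,0,1,0,0],[-1,0,1.5,0,0],[-1,0,2,0,0],[-1,0,2,0,0]]'; done; python3 -m crank '[[-1,0,0.5,0,0],[-1,0,1,0,0],[-1,0,1.5,0,0],[-1,0,2,0,0],[-1,0,2,0,0]]'
python3 - <<'E'
from h import *
p,d=vision.read_camera("wrist"); cv2.imwrite("pics/w8.png",p[:,:,::-1])
E
```

```text
time: 13.45
tool_pos: [0.4253, -0.1857, 0.2006]
tool_rot: [3.141, -0.0, 2.593]
contact_force: [-0.2, -0.9, 2.7]
opening: 0.0003
grip_force: 0.7
time: 13.87
tool_pos: [0.4264, -0.184, 0.2006]
tool_rot: [3.141, -0.0, 2.593]
contact_force: [-0.2, 0.0, 0.9]
opening: 0.0001
grip_force: 0.7
```

View pics/w8.png

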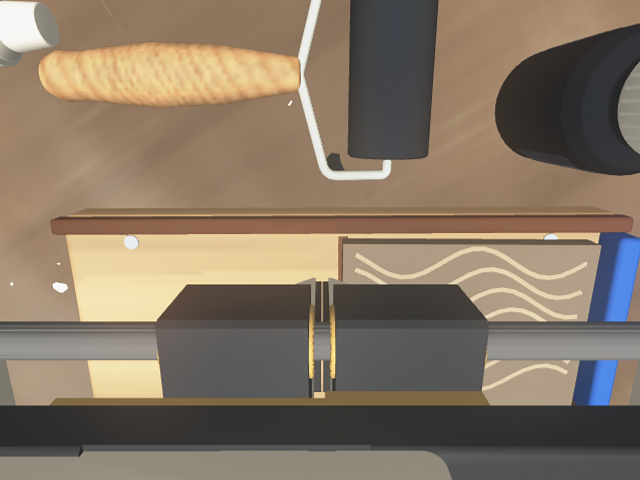

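The wrist view shows the block's front edge at about (600,242), nearly at the blue stop. I'll go on creeping until the force rises.

```bash
python3 -m crank '[[-1,0,0.4,0,0],[-1,0,0.8,0,0],[-1,0,1.2,0,0],[-1,0,1.5,0,0],[-1,0,1.5,0,0]]'; python3 -m crank '[[-1,0,0.4,0,0],[-1,0,0.8,0,0],[-1,0,1.2,0,0],[-1,0,1.5,0,0],[-1,0,1.5,0,0]]'
```

```text
time: 14.33
tool_pos: [0.4271, -0.1828, 0.2006]
tool_rot: [3.141, -0.0, 2.593]
contact_force: [-0.9, -0.8, 0.7]
opening: 0.0005
grip_force: 0.7
time: 14.75
tool_pos: [0.4279, -0.1815, 0.2006]
tool_rot: [3.141, -0.0, 2.593]
contact_force: [-1.3, -0.8, 1.3]
opening: 0.0005
grip_force: 0.7
```

```bash
python3 -m crank '[[-1,0,0.4,0,0],[-1,0,0.8,0,0],[-1,0,1.2,0,0],[-1,0,1.5,0,0],[-1,0,1.5,0,0]]'; python3 -m crank '[[-1,0,0.4,0,0],[-1,0,0.8,0,0],[-1,0,1.2,0,0],[-1,0,1.5,0,0],[-1,0,1.5,0,0]]'
python3 - <<'E'
from h import *
BED+=bed(1,2,0)[:2]-bed(0,0,0)[:2]
go(bed(-10,-15,200))
# project block-end (z27) and stop face top (z32), x=-30
for y in (96,98,100,102,104): print(y,proj("wrist",[bed(-35,y,27),bed(-35,y,32),bed(-35,y-100,27)]).round(1).tolist())
p,d=vision.read_camera("wrist"); np.save("w9.npy",p); cv2.imwrite("pics/w9.png",cv2.resize(p[200:420,320:640,::-1],None,fx=2.5,fy=2.5))
E
```

```text
time: 15.17
tool_pos: [0.4287, -0.1807, 0.2007]
tool_rot: [-3.141, 0.001, 2.593]
contact_force: [-2.3, -4.8, 0.5]
opening: 0.0009
grip_force: 2.1
time: 15.58
tool_pos: [0.4293, -0.1801, 0.2008]
tool_rot: [-3.14, 0.001, 2.593]
contact_force: [-5.5, -9.3, 1.9]
opening: 0.0004
grip_force: 4.7
shift [ -0.5 -10.    0.8] roll 0.0
96 [[580.6, 245.9], [588.6, 249.7], [321.5, 245.5]]
98 [[585.7, 245.9], [593.9, 249.7], [326.7, 245.5]]
100 [[590.9, 245.9], [599.3, 249.7], [331.8, 245.5]]
102 [[596.1, 245.9], [604.6, 249.7], [337.0, 245.5]]
104 [[601.3, 245.9], [610.0, 249.7], [342.2, 245.5]]
```

View pics/w9.png

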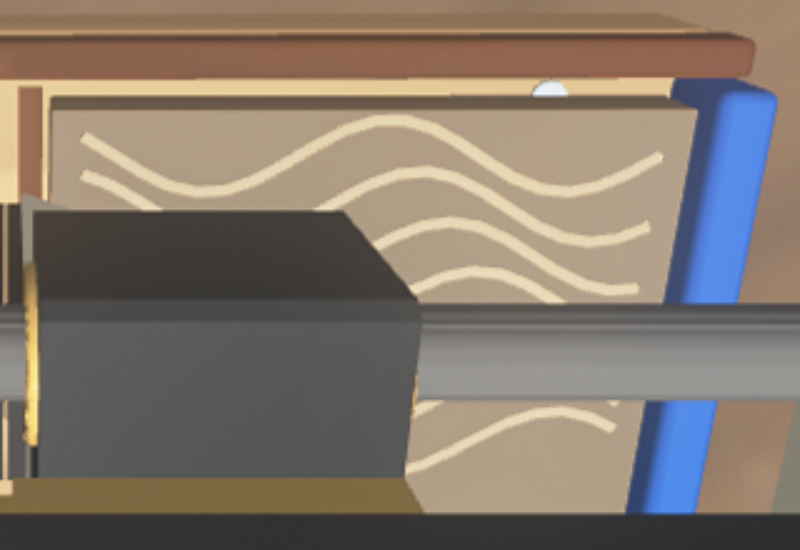

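The block's edge meets the stop's dark face along its whole width, at about (690,110) to (630,510) in the crop. The force rose to 11 N, so it is seated. I'll back off gently, then go up.

```bash
python3 -m crank '[[-1,0,-2,0,0],[-1,0,-5,0,0],[-1,0,-12,0,0],[-1,0,-20,0,0],[-1,0,-20,-20,0],[-1,0,-20,-50,0],[-1,0,-20,-90,0],[-1,0,-20,-130,0],[-1,0,-20,-170,0],[-1,0,-20,-200,0],[-1,0,-20,-200,0],[-1,0,-20,-200,0]]'
python3 -m crank '[[-1,0,-40,0,0],[-1,0,-80,0,0],[-1,0,-80,0,0],[-1,0,-80,0,0]]'
python3 - <<'E'
from h import *
p,d=vision.read_camera("wrist"); cv2.imwrite("pics/w10.png",p[:,:,::-1])
E
```

```text
time: 16.63
tool_pos: [0.4188, -0.1964, 0.4021]
tool_rot: [3.142, 0.004, 2.593]
contact_force: [-0.2, 0.6, -0.3]
opening: 0.0005
grip_force: 0.0
time: 16.97
tool_pos: [0.3761, -0.2657, 0.3989]
tool_rot: [3.141, -0.003, 2.589]
contact_force: [0.1, 0.2, -0.4]
opening: 0.0005
grip_force: 0.0
```

View pics/w10.png

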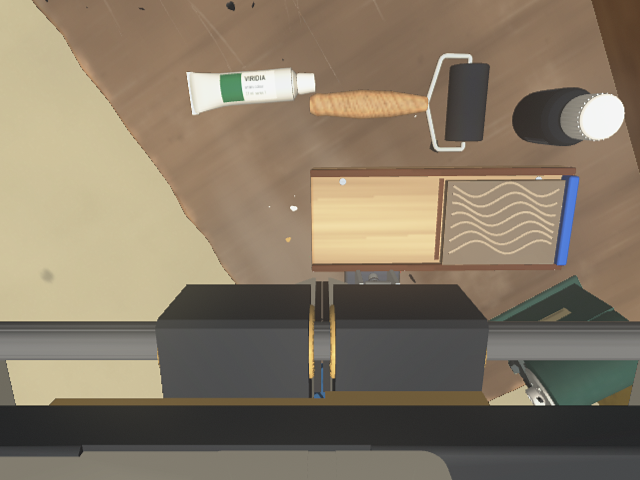

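The block lies against the blue stop at (562,220), and the tube, roller and bottle are where they were. The clamp no longer covers the bed, and the side views showed it still open during the push.

```bash
python3 -m crank '[[-1,0,0,0,0],[-1,0,0,0,0],[-1,0,0,0,0]]'; python3 -c "
from cell import ticket
print(ticket.hand_in())"
```

```text
time: 17.27
tool_pos: [0.3777, -0.2635, 0.4003]
tool_rot: [3.141, -0.001, 2.594]
contact_force: [0.8, -0.6, -0.4]
opening: 0.0004
grip_force: 0.0
the job is handed in; nothing more can be done
None
```

The clamp stands open, the block rests against the blue stop (pushed home at about 11 N), the ink bottle, roller and tube look unmoved, and the job was handed in at about 17 s; no verdict came back.

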